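Clip the contactor onto the control plate's rail and close up the row

TASK

Fit the contactor to the rail of the control plate, in the free space between the row of terminals and the end stop: hook its fixed lip under one edge of the rail, then rock it down until its sprung foot snaps under the other edge. Then slide the end stop along the rail until terminals, contactor and end stop stand side by side without gaps, and leave the pliers, square and gusset where they lie.

Things in the scene. Friction and masses are not known exactly. Their poses are not given: they have to be found in the camera images.
- contactor_center (a point): Centre of the loose grey plastic contactor (0.3 kg): 78 mm long (own x), 45 wide (y), 74 high (z up); point 37 mm above its underside. Grip the flat sides y = +-22.5 mm: block 78 mm long from 28 mm below to 3 mm above this point, then 54 mm long up to 29 mm above; 42 x 36 mm dark cap on top. It stands upright on the bench, lip end (-x) roughly towards the robot, black foot tab at the +x end.
- contactor_seat (a point): Middle of the contactor's seat, 28 mm below contactor_center, same axes: the roof of the 36.6 mm wide channel in its underside, which comes to lie on the rail's top. Lip (-x side of the channel) and foot (+x side) reach 9 mm below the seat. The contactor fits the rail either way round.
- contactor_lip (a point): Inner corner of the lip slot: at x = -18.1 mm, height of the seat; axes of the contactor. Below it a wall, and from the wall a 40 mm wide tongue reaching 4.3 mm inwards (+x). Slot between seat and tongue: 3.2 mm high at the wall, 5.7 mm at the tongue's tip. It takes the rail's edge from the side, with the contactor tilted about 20 degrees, +x end up (under 15 degrees the foot is in the way).
- contactor_foot (a joint): Sprung foot, 16 mm wide, travel in m: 0 = home, grows as it is pushed out along the contactor's +x, at most 0.006; spring 3 N at home, 5.5 N at 3.5 mm. Nose tip at x = +14.7 mm, flat catch 3 mm below the seat, 45 degree ramp beneath: pressed on the rail's edge it gives about 3 mm and snaps back under it. About 10 N down on that end do it.
- contactor: The contactor itself; origin at the middle of its underside, 37 mm below contactor_center, same axes.
- row_face (a point): On the fixed control plate (steel, 100 x 236 x 3 mm): point on the rail's centre line, at rail-top height (18 mm above the bench), in the end face of the terminal row. x across the rail, away from the robot; y along it; z up. Terminals are fixed at +y of here (58 mm long across the rail, 44 mm high at the shoulders, 62 mm in the middle, above the bench). Free rail at -y.
- rail_edge (a point): On the rail's edge nearer the robot, top corner, 60 mm to -y of row_face (about the middle of the free space); axes as row_face. The top-hat rail is 214 mm long, 35 mm wide (edges at x = +-17.5 mm from its centre line) and 15 mm high; both edges are flanges 2.3 mm thick, overhanging 5.5 mm, with 12.7 mm free height below them.
- end_stop (a joint): End stop, travel in m: grows as it slides along the rail towards the terminals (+y of row_face); 0 = stop_face 120 mm from row_face, at most 0.088. Slides with about 2.5 N friction and stays where it is left; it pushes a clipped contactor along with it.
- stop_face (a point): On the end stop (grey plastic clamp, 16 mm thick along the rail, 52 mm long across it up to 40 mm above the bench, then 28 mm long up to 60 mm): point on the rail's centre line, at rail-top height, in its face towards the terminals; axes as row_face. Its outer face, 16 mm farther to -y, is free to be pushed.
- mig_pliers: Bystander: welding pliers with red handles, 55 x 177 x 14 mm, lying right of the work; origin at the centre of the underside.
- try_square: Bystander: small engineer's square, 123 x 76 x 16 mm, lying left of the work; origin at the centre of the underside.
- gusset: Bystander: dark triangular steel gusset, 65 x 65 x 6 mm, lying left in front; origin at the centre of the underside.

How it is judged:
On the way:
1. the contactor is clipped onto the rail: seated, level, square to it, its foot snapped home (z of contactor_seat in the frame of row_face between -0.002 and 0.002 m and x of contactor_seat in the frame of row_face between -0.003 and 0.003 m and y of contactor_seat in the frame of row_face between -0.105 and -0.02 m and angle between the z axis of contactor_seat and the z axis of row_face, either way round below 0.06 rad and angle between the x axis of contactor_seat and the x axis of row_face, either way round below 0.07 rad and value of joint contactor_foot below 0.0012 m), for 0.2 s.
At the end, for the whole second after the job is handed in: Contactor clipped on the rail: seat within 2 mm of the rail's top and 3 mm of its centre line, level within 0.06 rad, square within 0.07 rad (either way round), foot within 1.2 mm of home. Stop's face at most 49.5 mm from the terminals (gaps beside the contactor sum to 4.5 mm). All at rest (z of contactor_seat in the frame of row_face between -0.002 and 0.002 m and x of contactor_seat in the frame of row_face between -0.003 and 0.003 m and y of contactor_seat in the frame of row_face between -0.027 and -0.02 m and angle between the z axis of contactor_seat and the z axis of row_face, either way round below 0.06 rad and angle between the x axis of contactor_seat and the x axis of row_face, either way round below 0.07 rad and value of joint contactor_foot below 0.0012 m and y of stop_face in the frame of row_face above -0.0495 m and horizontal distance between contactor_seat and stop_face below 0.027 m and linear speed of contactor below 0.01 m/s); the robot touches nothing.
It fails at once if a bystander (pliers, square, gusset) is shifted by more than 30 mm (distance of any of mig_pliers, try_square, gusset from where it was at the start of the episode above 0.03 m).
It also fails if it takes over 51 s, if anything falls off the work surface, if the arm or the gripper's body presses on something with over 40 N, if the wrist force passes 120 N, or if a joint passes its speed limit or range.

ROBOT

A 6-joint arm with a two-finger parallel gripper is mounted at the origin on a cart in front of the work surface, level with it; the furniture and walls round the work are solid. World frame = base frame: x ahead of the robot, y to its left, z up, the work surface at z = 0. Lengths are in m, angles in rad, forces in N, time in s.
With the tool pointing down it reaches from about 0.25 to 0.775 m from the base axis. Payload 4 kg.
Tool frame: the origin (TCP) lies on the centre line of the jaws, within the pads' length; the fingertips stand 8 mm ahead of it and the grasp point (between the pads) lies 11 mm behind it; z points along the fingers, y is the direction in which the jaws open and shut (so a half turn about z gives the same grasp; the last joint's range is limited). The gripper opens to 94 mm and grips with 3 to 60 N. Pads are 16 mm wide; open, the fingers measure 119 mm over their backs; the gripper's body (75 mm by 177 mm) begins 78 mm behind the grasp point.
Start: joints at [-1.222, 0.087, 1.371, -0, 1.684, -0.103], TCP at [0.24, -0.495, 0.214] pointing down, gripper open.
Joint ranges: [-3.1, 3.1], [-0.76, 2.03], [0.27, 2.55], [-1.08, 4.22], [0.17, 2.65], [-2.57, 2.57]. Speed limits (rad/s): [2.79, 2.79, 3.14, 3.14, 3.14, 3.14].

INTERFACE

Orientations are given as [roll, pitch, yaw] about the fixed x, y, z axes, in that order (R = Rz(yaw) Ry(pitch) Rx(roll)).
In Python, from bench import robot gives the robot as it stands.
- The arm moves only by the shell command python3 -m crank 'ROWS' [OPENING]. ROWS is JSON, a list of rows, each a list of 4 numbers: the shift along the tool's x, y, z scaled (see below), then the turn about the tool's z scaled (see below). A call has exactly 10 rows; each row shifts and turns the commanded pose from where the row before left it, along the tool's axes as they then stand; what a row does not reach is not made up. The controller multiplies each number of a shift by 0.2 m and each number of a turn by pi/2 rad. A row lasts 1/8 s, in which the tool goes at most 62.5 mm and 10.7 degrees, less where a joint would pass 70% of its speed; a pose out of reach is approached as far as the arm can. A call with a number of a shift or a turn outside -1 to 1 is refused whole. A call with a gripper value outside its range is refused whole. OPENING is the gripper command: -1 is fully open, 1 is shut, values between are in proportion, set as the call begins (- or left out, the last holds). The fingers move at their own pace and stop on an object; the grip force is fixed at half the most. Time passes only in rows, so rows that do not move let the fingers close, or fill a call up. It gives the time, the measured TCP pose, the force and the opening at its end, in the units of the state.
- robot.get_obs(): the state, without advancing time (a new reading comes with each control period).
- robot.snapshot(name): name is "scene" or "top" or "wrist"; returns (picture, depth): 420x560x3 uint8, red, green, blue; 420x560 float32, m along the optical axis (not along the pixel's ray), 0 where there is no reading.
- robot.camera_params(name): a dict with "fx", "fy", "cx", "cy" (pixels), "world_from_camera" (4x4, takes a point from camera to world coordinates). Camera axes: x right, y down, z forward; pixel columns grow to the right and rows downward; lengths in m; the calibration is good to about 2 mm. A picture is of the moment at which its call begins: read the wrist's pose just before it. camera_params takes no time and is no camera call; for the wrist camera it gives the pose at the moment of the call.
- robot.close_job(): hands the job in, once; it reports no verdict.
The state is a dict: "time": time; "joint_positions": joint angles; "qvel": joint speeds; "joint_torque": joint torques, N m; "tool_pos": TCP position; "ee_rot": TCP orientation; "wrist_force": force on the tool from outside, world axes, zero at the start; "wrist_torque": the same for the moment, N m; "width": finger opening in m.
Only numpy, scipy, OpenCV 4.12 (cv2) and the standard library are available. Lean on these libraries where they do the work, as an engineer would, in place of code of your own. Each camera call takes 0.05 s, during which the arm holds its last target.

## Working session

There is one attempt and no reset: what is moved stays moved. The work goes in short steps, Python scripts to look and compute and a shell command to move; the robot and the scene stay as the last step left them, time stands still between calls to the robot, and variables do not carry over. Pictures are saved under pics/ and viewed, and the job is handed in when it is done.

```bash
ls; mkdir -p pics; python3 - <<'E'
from bench import robot
import cv2,numpy as np
print(robot.get_obs())
for n in ["scene","top"]:
    p,d=robot.snapshot(n)
    cv2.imwrite(f"pics/{n}0.png",p[:,:,::-1]); np.save(f"pics/{n}0.npy",d)
    c=robot.camera_params(n); print(n,c)
    np.savez(f"pics/{n}0c.npz",**c)
E
```

```text
pics
{'time': 0.0, 'joint_positions': array([-1.22210434e+00,  8.79552374e-02,  1.37224539e+00, -2.31215372e-05,
        1.68360824e+00, -1.03101509e-01]), 'qvel': array([0.00209146, 0.00076904, 0.0025595 , 0.00052969, 0.0017328 ,
       0.00148211]), 'joint_torque': array([ 1.08181721e-03, -3.40176201e+01, -3.02427399e+01,  7.19508086e-02,
        3.30517930e-02, -1.62570095e-04]), 'tool_pos': array([ 0.23992294, -0.49431597,  0.21230854]), 'ee_rot': array([-3.13938584e+00, -2.05232128e-04,  4.51790697e-01]), 'wrist_force': array([ 0.08832963, -1.01612247, -0.83997514]), 'wrist_torque': array([-0.00661395,  0.00448047, -0.08081337]), 'width': 0.0941626980389777}
scene {'fx': 546.4931188506297, 'fy': 546.4931188506297, 'cx': 277.8687472508493, 'cy': 197.98100772486822, 'world_from_camera': array([[-0.67079753, -0.5339457 ,  0.5147161 , -0.10925734],
       [-0.74142609,  0.49949101, -0.44810276,  0.51595281],
       [-0.01783352, -0.68221017, -0.73093861,  1.00680208],
       [ 0.        ,  0.        ,  0.        ,  1.        ]])}
top {'fx': 525.6916089711574, 'fy': 525.6916089711574, 'cx': 279.9721135297597, 'cy': 202.3903914739468, 'world_from_camera': array([[-0.00769218, -0.99849372,  0.05432425,  0.4915612 ],
       [-0.99995251,  0.00735559, -0.00639315, -0.06418299],
       [ 0.00598393, -0.05437085, -0.99850288,  1.20297213],
       [ 0.        ,  0.        ,  0.        ,  1.        ]])}
```

View pics/scene0.png

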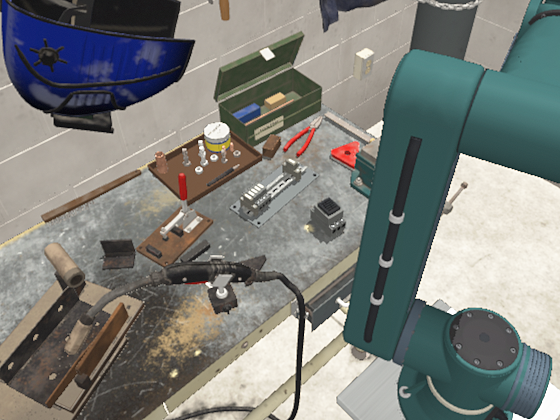

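View pics/top0.png

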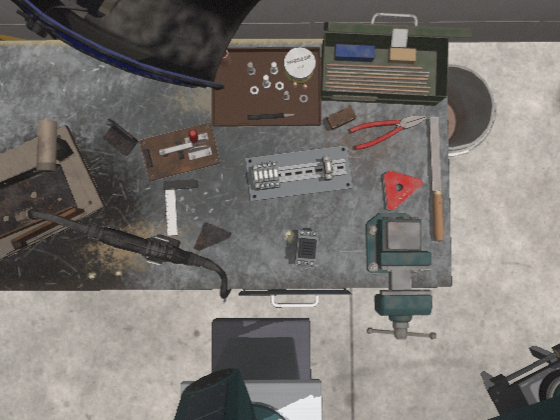

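```bash
cat > h.py <<'E'
import numpy as np,cv2
def load(n):
    d=np.load(f"pics/{n}.npy"); c=dict(np.load(f"pics/{n}c.npz")); return cv2.imread(f"pics/{n}.png"),d,c
def cloud(d,c):
    v,u=np.mgrid[:d.shape[0],:d.shape[1]]
    P=np.stack([(u-c['cx'])/c['fx']*d,(v-c['cy'])/c['fy']*d,d],-1)
    T=c['world_from_camera']; W=P@T[:3,:3].T+T[:3,3]; W[d<=0]=np.nan
    return W
def shot(n,name):
    from bench import robot
    c=robot.camera_params(n); p,d=robot.snapshot(n)
    cv2.imwrite(f"pics/{name}.png",p[:,:,::-1]); np.save(f"pics/{name}.npy",d); np.savez(f"pics/{name}c.npz",**c)
    return p,d,c
E
python3 - <<'E'
from h import *
im,d,c=load("top0"); W=cloud(d,c)
print(np.nanmedian(W[240:280,240:280,2]))
a=cv2.resize(im[130:280,230:370],None,fx=5,fy=5,interpolation=cv2.INTER_CUBIC)[:, :]
cv2.imwrite("pics/topz.png",cv2.resize(im[135:275,235:365],None,fx=4.2,fy=4.2,interpolation=cv2.INTER_CUBIC))
z=W[...,2]
for v in (160,165,170,175,180): print(v,[round(float(x)*1000) for x in z[v,244:356:4]])
for v in range(228,268,3): print(v,[round(float(x)*1000) for x in z[v,290:326:2]])
print(W[247,307],W[173,262],W[170,327])
E
```

```text
-0.0009253347075419693
160 [-2, 4, 0, 3, 3, 2, 1, -1, -1, 2, 4, 1, 6, 3, 6, 2, 2, 2, 0, 3, 41, 56, 17, 17, 16, 17, 0, 0]
165 [2, 5, 0, 39, 46, 44, 47, 39, 44, 2, 6, 5, 16, 19, 15, 18, 20, 17, 22, 13, 57, 59, 4, 4, 6, 6, 1, -2]
170 [0, 2, 18, 61, 63, 60, 60, 39, 58, 11, 8, 3, 4, 7, 4, 5, 6, 1, 7, 6, 41, 61, 61, 4, 2, 7, 5, 3]
175 [2, 4, 4, 60, 59, 62, 55, 56, 60, 3, 7, 4, 4, 5, 6, 4, 19, 17, 16, 16, 34, 39, 16, 5, 2, -2, 6, -4]
180 [1, 5, 4, 57, 60, 60, 62, 58, 46, 16, 16, 14, 21, 0, 2, 2, 5, 3, 1, 4, 10, 0, 5, 7, 3, 4, 2, 0]
228 [-5, -2, -2, -2, -4, 1, 4, 8, 4, 6, 1, -1, -2, 0, -1, -2, -5, -4]
231 [0, 0, 2, -1, 39, 41, 39, 45, 40, 38, 38, 41, 36, 38, 0, 0, 2, 0]
234 [-2, 1, 4, 0, 39, 38, 39, 42, 39, 39, 41, 40, 35, 39, -1, -1, -4, 0]
237 [-1, -5, 0, -5, 66, 67, 64, 70, 69, 65, 64, 67, 63, 68, -2, 4, 5, -1]
240 [-2, -8, 1, 24, 64, 75, 73, 75, 74, 75, 74, 72, 72, 66, 1, -2, -1, 1]
243 [-1, -2, -2, 40, 68, 72, 76, 75, 72, 77, 72, 75, 72, 63, 2, -3, 1, 1]
246 [-3, -4, -1, 55, 68, 76, 71, 75, 71, 74, 74, 75, 74, 60, 0, -1, -3, 0]
249 [1, 0, -2, 60, 63, 73, 73, 75, 75, 77, 70, 73, 73, 64, 1, -5, -1, 0]
252 [0, -8, 4, 62, 70, 79, 72, 78, 72, 71, 74, 76, 70, 65, 2, -1, -3, -5]
255 [-4, -1, -5, 66, 77, 73, 75, 70, 73, 76, 74, 69, 73, 66, 1, -4, 0, -2]
258 [-2, 0, 1, 64, 69, 67, 65, 65, 66, 74, 69, 75, 71, 63, -1, 3, 4, 2]
261 [3, 1, 15, 41, 39, 41, 38, 42, 36, 39, 41, 64, 66, 0, 1, -3, 1, -2]
264 [1, 0, 1, 38, 40, 38, 41, 36, 44, 40, 40, 39, 40, -1, -1, 1, -1, -8]
267 [-1, 0, -2, -2, 0, -2, 2, 0, -1, 3, -3, -3, -1, -3, -3, -1, 1, 1]
[ 0.45668695 -0.12892249  0.06759576] [ 0.61803275 -0.03281849  0.06247378] [ 0.62386681 -0.17482379  0.06025225]
```

View pics/topz.png

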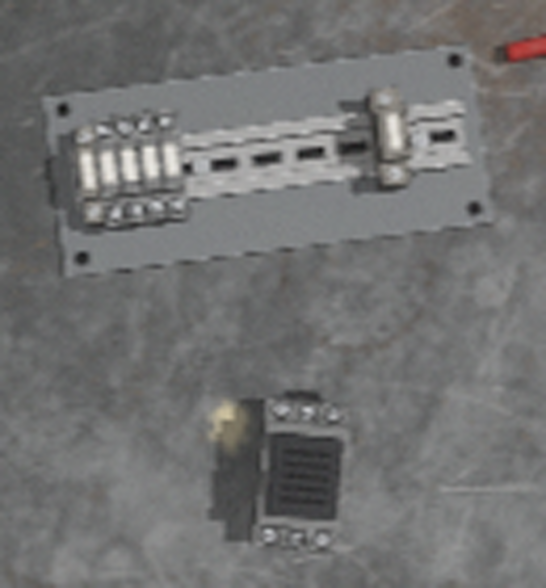

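```bash
python3 - <<'E'
from h import *
im,d,c=load("top0"); W=cloud(d,c)
def rect(mask):
    p=W[mask][:,:2].astype(np.float32); return cv2.minAreaRect(p),np.median(p,0),len(p)
u=np.arange(560)[None,:]+0*d;v=np.arange(420)[:,None]+0*d
z=W[...,2]
R=(u>285)&(u<330)&(v>222)&(v<275)
print("cont",rect(R&(z>30e-3)))
Rp=(u>320)&(u<345)&(v>145)&(v<195)&(z>.03); print("stop",rect(Rp))
Rt=(u>240)&(u<290)&(v>150)&(v<200)&(z>.035); print("term",rect(Rt))
from bench import robot
c=robot.camera_params("wrist");o=robot.get_obs(); T=c['world_from_camera'];print(T,c['fx'])
from scipy.spatial.transform import Rotation as Ro
Rt=Ro.from_euler('xyz',o['ee_rot']).as_matrix(); print((Rt.T@(T[:3,3]-o['tool_pos'])),Rt.T@T[:3,:3])
E
```

```text
cont (((0.45429328083992004, -0.12787842750549316), (0.04516357183456421, 0.07827652245759964), 84.35230255126953), array([ 0.4548992 , -0.12673578], dtype=float32), 748)
stop (((0.6326791048049927, -0.1766083836555481), (0.05199173465371132, 0.016254393383860588), 6.248109340667725), array([ 0.63064003, -0.17542987], dtype=float32), 193)
term (((0.6160616874694824, -0.03940105438232422), (0.057661425322294235, 0.05396880954504013), 6.637336254119873), array([ 0.613967  , -0.04088186], dtype=float32), 622)
[[ 0.43583172 -0.86861915 -0.23569362  0.3076575 ]
 [-0.90002557 -0.42125112 -0.11180998 -0.46155347]
 [-0.00216591  0.26086062 -0.96537405  0.38385166]
 [ 0.          0.          0.          1.        ]] 310.97685760699187
[ 0.07526704 -0.00030365 -0.17141713] [[-8.18163223e-04 -9.65319047e-01 -2.61071768e-01]
 [ 9.99999652e-01 -7.46968890e-04 -3.71927005e-04]
 [ 1.64015733e-04 -2.61071982e-01  9.65319322e-01]]
```

```bash
cat >> h.py <<'E'
def plan(target,yaw,n):
    """turn first, then n equal shift rows; prints scaled units. nominal down tool"""
    from bench import robot
    o=robot.get_obs(); p=o['tool_pos']; y0=o['ee_rot'][2]
    d=np.array(target)-p; dy=(yaw-y0+np.pi)%(2*np.pi)-np.pi
    s=np.array([d[0]*np.cos(yaw)+d[1]*np.sin(yaw), d[0]*np.sin(yaw)-d[1]*np.cos(yaw), -d[2]])
    print("turn total",round(-dy/(np.pi/2),4),"shift total",np.round(s/0.2,4),"per row",np.round(s/0.2/n,4), "len/row mm",np.linalg.norm(s)/n*1e3)
E
python3 -c "
from h import *
plan((.455,-.127,.2),-.0986,6);plan((.455,-.127,.2),-.0986,8)"
```

```text
turn total 0.3504 shift total [ 0.8892 -1.9337  0.0621] per row [ 0.1482 -0.3223  0.0103] len/row mm 70.97552209383494
turn total 0.3504 shift total [ 0.8892 -1.9337  0.0621] per row [ 0.1111 -0.2417  0.0078] len/row mm 53.2316415703762
```

```bash
python3 -m crank '[[0,0,0,0.1168],[0,0,0,0.1168],[0,0,0,0.1168],[0.127,-0.276,0.0089,0],[0.127,-0.276,0.0089,0],[0.127,-0.276,0.0089,0],[0.127,-0.276,0.0089,0],[0.127,-0.276,0.0089,0],[0.127,-0.276,0.0089,0],[0.127,-0.276,0.0089,0]]' -1
python3 - <<'E'
from h import *
from bench import robot
o=robot.get_obs();print(o['tool_pos'],o['ee_rot'],np.abs(o['qvel']).max())
shot("wrist","w1")
E
```

```text
time: 1.35
tool_pos: [0.4555, -0.1259, 0.2006]
ee_rot: [3.141, 0.0, -0.099]
wrist_force: [0.6, -0.3, -0.3]
width: 0.0945
[ 0.45554036 -0.12592351  0.20062019] [ 3.14142246e+00  2.08172883e-04 -9.87709756e-02] 1.0464243927944668
```

View pics/w1.png

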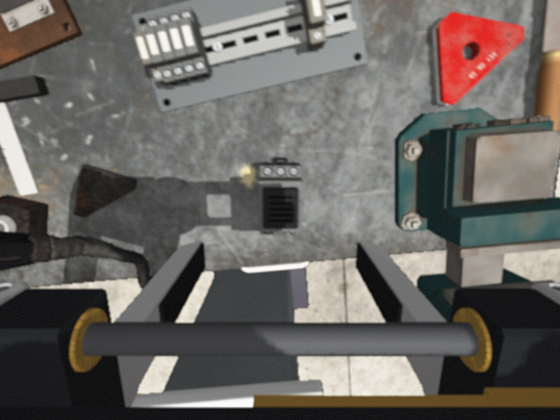

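```bash
cat > fit.py <<'E'
from h import *
def rect(W,m):
    p=W[m][:,:2].astype(np.float32); r=cv2.minAreaRect(p); return np.round(r[0],4),np.round(r[1],4),round(r[2],2),len(p)
E
python3 - <<'E'
from fit import *
from bench import robot
o=robot.get_obs();print(o['tool_pos'],o['ee_rot'],np.abs(o['qvel']).max())
shot("wrist","w2")
o=robot.get_obs();print(o['tool_pos'],o['ee_rot'],np.abs(o['qvel']).max())
im,d,c=load("w2");W=cloud(d,c);z=W[...,2];x=W[...,0];y=W[...,1]
print("table",np.nanmedian(z[130:150,330:370]))
C=(abs(x-.455)<.06)&(abs(y+.127)<.05)
print("cont>30",rect(W,C&(z>.032))); print("cap",rect(W,C&(z>.069)),"up",rect(W,C&(z>.052)))
m=C&(z>.069);print(np.median(z[m]))
m=C&(z>.034)&(z<.046);print("shoulder",np.median(z[m]),np.median(W[m],0))
S=(abs(x-.633)<.05)&(abs(y+.1766)<.03)
print("stop",rect(W,S&(z>.03)),rect(W,S&(z>.025)))
Tm=(abs(x-.616)<.05)&(y>-.1)&(y<.0)
print("term",rect(W,Tm&(z>.03)))
E
```

```text
[ 0.45829708 -0.11900094  0.20021198] [-3.13470085e+00 -1.41809875e-03 -9.03194922e-02] 0.18969619236136404
[ 0.45661872 -0.12261641  0.20021067] [-3.13888509e+00  6.76968706e-04 -8.98482901e-02] 0.09040968627604157
table -0.00034150347444200646
cont>30 (array([ 0.4539, -0.1252]), array([0.1019, 0.0783]), 85.38, 37111)
cap (array([ 0.4606, -0.1265]), array([0.1008, 0.0565]), 88.18, 35549) up (array([ 0.4571, -0.1264]), array([0.1008, 0.0636]), 88.18, 36408)
0.3072417905184135
shoulder 0.0404055446723699 [ 0.48475183 -0.12896719  0.04040554]
stop (array([ 0.6273, -0.177 ]), array([0.0439, 0.0164]), 6.75, 1011) (array([ 0.6283, -0.1769]), array([0.046 , 0.0164]), 6.79, 1064)
term (array([ 0.6151, -0.0391]), array([0.0586, 0.0545]), 6.71, 4064)
```

```bash
python3 - <<'E'
from fit import *
im,d,c=load("w2");W=cloud(d,c);z=W[...,2];x=W[...,0];y=W[...,1]
C=(abs(x-.455)<.06)&(abs(y+.127)<.05)&(z<.09)
print("all",rect(W,C&(z>.032)));print("low",rect(W,C&(z>.012)));print("cap",rect(W,C&(z>.07)))
# terminal row face: points z>.03 in terminal, in rail frame
a=np.radians(6.7);ex=np.array([np.cos(a),np.sin(a)]);ey=np.array([-ex[1],ex[0]])
Tm=(abs(x-.616)<.05)&(y>-.1)&(y<.02)&(z>.03)&(z<.09)
q=W[Tm][:,:2]; X=q@ex;Y=q@ey
print("term X",np.percentile(X,[0.5,1,2,50,98,99,99.5]),"Y",np.percentile(Y,[.2,.5,1,2,50,99]))
S=(abs(x-.633)<.05)&(abs(y+.1766)<.03)&(z>.025)&(z<.09)
q=W[S][:,:2];X=q@ex;Y=q@ey;print("stop X",np.percentile(X,[.5,2,98]),"Y",np.percentile(Y,[.5,2,98,99.5]))
# rail: z 12..22 in free region
Yw=x*ey[0]+y*ey[1]; Xw=x*ex[0]+y*ex[1]
Rm=(Yw>-.22)&(Yw<-.15)&(abs(Xw-.605)<.05)&(z>.012)&(z<.024)
for y0 in np.arange(-.22,-.15,.01):
    m=Rm&(Yw>y0)&(Yw<y0+.01); 
    if m.sum()>10: print(round(y0,3),m.sum(),np.percentile(Xw[m],[1,3,50,97,99]).round(4),np.median(z[m]).round(4))
E
python3 - <<'E'
import cv2
im=cv2.imread("pics/w2.png");cv2.imwrite("pics/w2z.png",cv2.resize(im[0:130,120:380],None,fx=3,fy=3,interpolation=cv2.INTER_CUBIC))
E
```

```text
all (array([ 0.4533, -0.1275]), array([0.045 , 0.0782]), 83.98, 3043)
low (array([ 0.4534, -0.1277]), array([0.045 , 0.0784]), 84.29, 3121)
cap (array([ 0.4537, -0.1275]), array([0.0359, 0.0414]), 84.44, 1480)
term X [0.57737461 0.57748111 0.57760034 0.60191173 0.63386949 0.63451968
 0.63493799] Y [-0.13770488 -0.13765122 -0.13761212 -0.13754756 -0.11374707 -0.08463102]
stop X [0.5806108  0.58072876 0.61825103] Y [-0.25677028 -0.25643747 -0.24091222 -0.24084532]
-0.22 188 [0.5893 0.5896 0.6164 0.6234 0.6239] 0.0181
-0.21 186 [0.5892 0.5893 0.6163 0.6234 0.6239] 0.018
-0.2 185 [0.5891 0.5894 0.6163 0.6234 0.6238] 0.018
-0.19 183 [0.5891 0.5894 0.6164 0.6234 0.624 ] 0.018
-0.18 183 [0.5892 0.5894 0.6163 0.6234 0.6235] 0.0181
-0.17 182 [0.5891 0.5895 0.6163 0.6232 0.6236] 0.0179
-0.16 181 [0.5893 0.5894 0.6164 0.6234 0.6239] 0.0179
```

View pics/w2z.png

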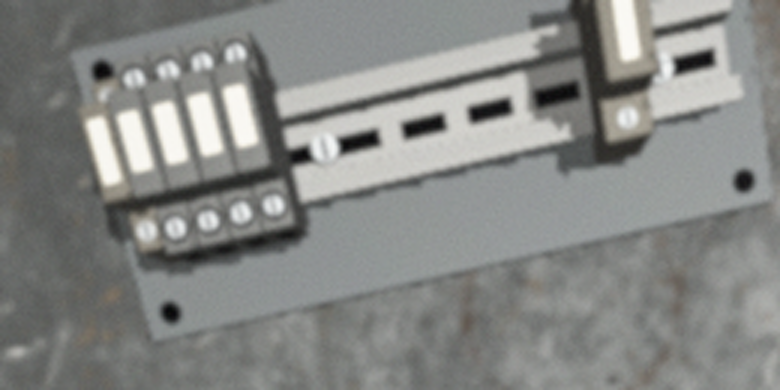

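```bash
python3 -c "
from h import *
from bench import robot
o=robot.get_obs();print(o['tool_pos'],o['ee_rot'],o['time'])
plan((.4316,-.1254,.027),-.0995,6)
im,d,c=load('w2');W=cloud(d,c);z=W[...,2];x=W[...,0];y=W[...,1]
a=np.radians(6.75);X=x*np.cos(a)+y*np.sin(a);Y=-x*np.sin(a)+y*np.cos(a)
for X0 in np.arange(.574,.606,.002):
  m=(abs(X-X0)<.001)&(Y>-.135)&(Y<-.09)&(z<.09); print(round(X0,3),m.sum(),np.percentile(z[m],[10,50,90,99]).round(4))
"
```

```text
[ 0.45661872 -0.12261641  0.20021067] [-3.13888509e+00  6.76968706e-04 -8.98482901e-02] 1.45
turn total 0.0061 shift total [-0.1231  0.0263  0.8661] per row [-0.0205  0.0044  0.1443] len/row mm 29.171724242826258
0.574 78 [0.0024 0.0033 0.0041 0.0044]
0.576 83 [0.0019 0.0032 0.0043 0.0103]
0.578 328 [0.0029 0.0321 0.0442 0.0449]
0.58 159 [0.0026 0.043  0.0447 0.0455]
0.582 104 [0.0423 0.0441 0.0452 0.046 ]
0.584 98 [0.0425 0.0444 0.0452 0.046 ]
0.586 99 [0.0428 0.0441 0.0453 0.0464]
0.588 99 [0.0423 0.0441 0.045  0.0456]
0.59 103 [0.0426 0.0439 0.045  0.0592]
0.592 345 [0.0444 0.0553 0.0621 0.0634]
0.594 111 [0.0605 0.062  0.0631 0.0636]
0.596 118 [0.0605 0.0618 0.0629 0.0639]
0.598 116 [0.0607 0.062  0.0629 0.0636]
0.6 124 [0.0607 0.0621 0.0631 0.0637]
0.602 116 [0.0607 0.062  0.0629 0.064 ]
0.604 124 [0.0604 0.062  0.063  0.0637]
0.606 123 [0.0607 0.062  0.063  0.064 ]
```

```bash
python3 -m crank '[[-0.0196,0,0.1442,0],[-0.0196,0,0.1442,0],[-0.0196,0,0.1442,0],[-0.0196,0,0.1442,0],[-0.0196,0,0.1442,0],[-0.0196,0,0.1442,0],[0,0,0,0],[0,0,0,0],[0,0,0,0],[0,0,0,0]]' -1
```

```text
time: 2.7
tool_pos: [0.4326, -0.1259, 0.0292]
ee_rot: [3.141, -0.002, -0.099]
wrist_force: [-0.1, 0.6, -0.2]
width: 0.0941
```

Good; close.

```bash
python3 -m crank '[[0,0,0.007,0],[0,0,0,0],[0,0,0,0],[0,0,0,0],[0,0,0,0],[0,0,0,0],[0,0,0,0],[0,0,0,0],[0,0,0,0],[0,0,0,0]]' 1
python3 - <<'E'
from h import *
shot("wrist","w3");shot("scene","s3")
im=cv2.imread("pics/s3.png");cv2.imwrite("pics/s3z.png",cv2.resize(im[120:280,220:380],None,fx=3.7,fy=3.7))
E
```

```text
time: 3.95
tool_pos: [0.4317, -0.1254, 0.0266]
ee_rot: [-3.141, 0.0, -0.099]
wrist_force: [-0.0, 0.8, 0.1]
width: 0.0448
```

View pics/s3z.png

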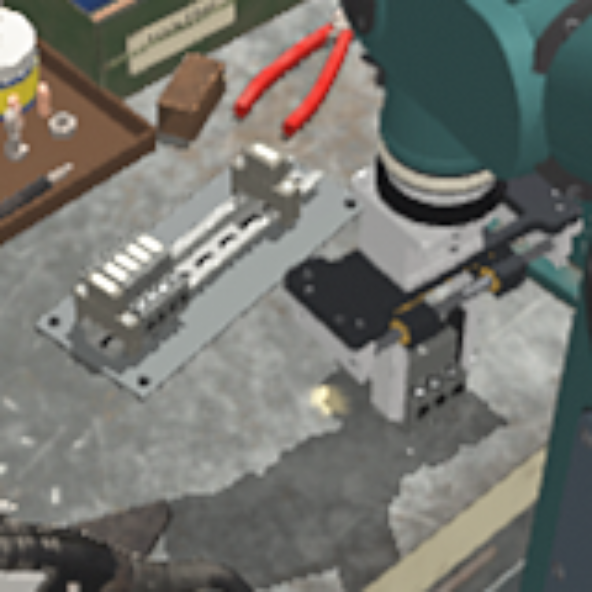

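View pics/w3.png

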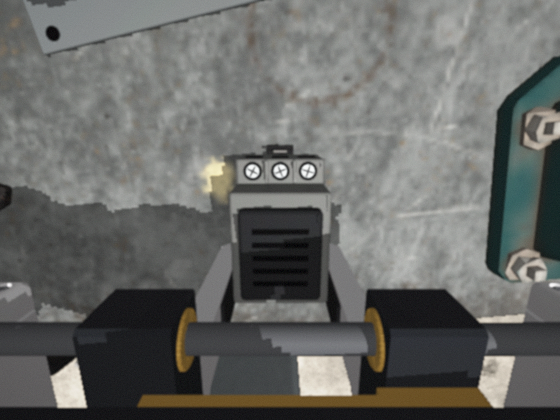

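```bash
python3 -m crank '[[0,0,-0.146,0],[0,0,-0.146,0],[0,0,0,-0.0691],[0,0,0,-0.0691],[0.1078,-0.0633,0,0],[0.1078,-0.0633,0,0],[0.1078,-0.0633,0,0],[0.1078,-0.0633,0,0],[0.1078,-0.0633,0,0],[0,0,0,0]]' 
python3 - <<'E'
from h import *
from bench import robot
shot("wrist","w4");shot("scene","s4")
o=robot.get_obs();print(o['tool_pos'],o['ee_rot'],o['wrist_force'],o['wrist_torque'])
im=cv2.imread("pics/s4.png");cv2.imwrite("pics/s4z.png",cv2.resize(im[120:280,220:380],None,fx=3.7,fy=3.7))
E
```

```text
time: 5.3
tool_pos: [0.5314, -0.0493, 0.0838]
ee_rot: [3.142, 0.002, 0.12]
wrist_force: [-0.4, 0.3, -2.8]
width: 0.0448
[ 0.53028818 -0.05023108  0.08398123] [3.14128809e+00 2.55564036e-03 1.18680825e-01] [-0.45605199  0.23062678 -3.31383259] [ 0.00738435  0.03582729 -0.07809655]
```

View pics/s4z.png

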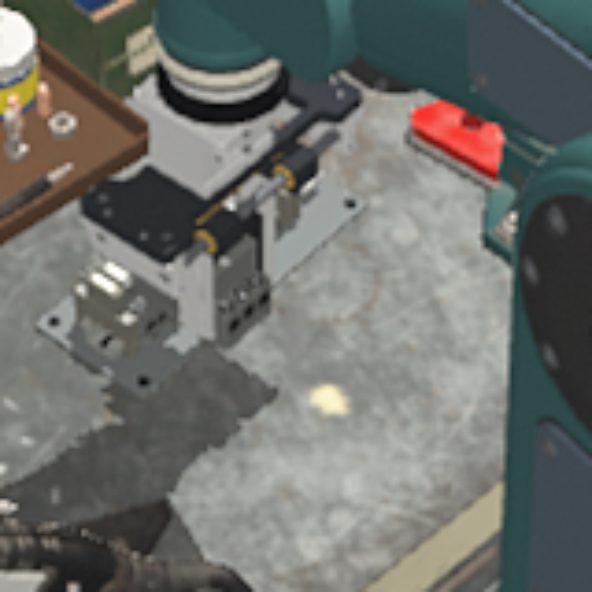

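View pics/w4.png

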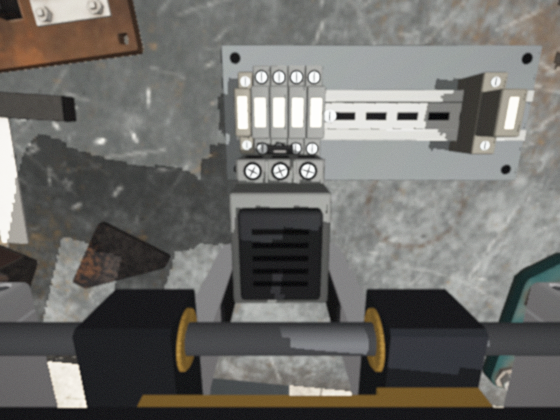

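```bash
cat > rail.py <<'E'
from h import *
def railc(W,deg):
    a=np.radians(deg);x,y=W[...,0],W[...,1]
    return x*np.cos(a)+y*np.sin(a), -x*np.sin(a)+y*np.cos(a), W[...,2]
E
python3 - <<'E'
from rail import *
im,d,c=load("w4");W=cloud(d,c);X,Y,z=railc(W,6.75)
m=(Y>-.225)&(Y<-.15)&(abs(X-.605)<.04)&(z>.012)&(z<.024)
for y0 in np.arange(-.225,-.15,.015):
    k=m&(Y>y0)&(Y<y0+.015); print(round(y0,3),k.sum(),np.percentile(X[k],[1,3,97,99]).round(4),np.median(z[k]).round(4))
k=(abs(X-.605)<.04)&(Y<-.22)&(Y>-.28)&(z>.025)&(z<.07); print("stop",np.percentile(X[k],[1,99]).round(4),np.percentile(Y[k],[1,99]).round(4))
k=(abs(X-.612)<.02)&(Y<-.06)&(Y>-.16)&(z>.04)&(z<.07); print("term",np.percentile(X[k],[1,99]).round(4),np.percentile(Y[k],[1,99]).round(4))
k=(X>.50)&(X<.60)&(abs(Y+.112)<.03)&(z>.065)&(z<.16)
for lo,hi,n in ((.085,.107,'shoulder'),(.118,.127,'up'),(.127,.14,'cap')):
    q=k&(z>lo)&(z<hi); print(n,q.sum(),np.median(z[q]).round(4),np.percentile(X[q],[1,50,99]).round(4),np.percentile(Y[q],[1,99]).round(4))
q=k&(z>.127); A=np.c_[X[q],Y[q],np.ones(q.sum())]; print("cap slope",np.linalg.lstsq(A,z[q],rcond=None)[0])
E
```

```text
-0.225 475 [0.5892 0.5892 0.6232 0.6233] 0.018
-0.21 469 [0.5891 0.5892 0.6232 0.6233] 0.018
-0.195 476 [0.5891 0.5891 0.6232 0.6233] 0.018
-0.18 469 [0.5891 0.5891 0.6231 0.6232] 0.0181
-0.165 478 [0.5891 0.5891 0.6232 0.6234] 0.0181Traceback (most recent call last):
  File "<stdin>", line 5, in <module>
    return _quantile_unchecked(
        a, q, axis, out, overwrite_input, method, keepdims, weights)
    return _ureduce(a,
                    func=_quantile_ureduce_func,
    ...<5 lines>...
                    overwrite_input=overwrite_input,
                    method=method)
    r = func(a, **kwargs)
    result = _quantile(arr,
                       quantiles=q,
    ...<2 lines>...
                       out=out,
                       weights=wgt)
    slices_having_nans = np.isnan(arr[-1, ...])
                                  ~~~^^^^^^^^^
IndexError: index -1 is out of bounds for axis 0 with size 0
```

```bash
python3 - <<'E'
from rail import *
im,d,c=load("w4");W=cloud(d,c);X,Y,z=railc(W,6.75)
print(X[100,490],Y[100,490],z[100,490],X[100,320],Y[100,320],z[100,320],X[20:21,10],W[60,540])
k=(abs(X-.605)<.04)&(Y<-.16)&(z>.025)&(z<.07); print("stop",np.percentile(X[k],[1,99]).round(4),np.percentile(Y[k],[1,50,99]).round(4))
k=(abs(X-.612)<.02)&(Y<-.06)&(Y>-.16)&(z>.04)&(z<.07); print("term",np.percentile(X[k],[1,99]).round(4),np.percentile(Y[k],[1,99]).round(4))
k=(X>.50)&(X<.60)&(abs(Y+.112)<.03)&(z>.065)&(z<.16)
for lo,hi,n in ((.085,.107,'shoulder'),(.118,.127,'up'),(.127,.14,'cap')):
    q=k&(z>lo)&(z<hi); print(n,q.sum(),np.median(z[q]).round(4),np.percentile(X[q],[1,50,99]).round(4),np.percentile(Y[q],[1,99]).round(4))
q=k&(z>.127); A=np.c_[X[q],Y[q],np.ones(q.sum())]; print("cap slope",np.linalg.lstsq(A,z[q],rcond=None)[0])
E
```

```text
0.6139813809520163 -0.24159200019588992 0.05024336572742272 0.6128676165796201 -0.1345017272432532 0.062075950972287436 [0.6692685] [ 6.77988134e-01 -2.28160311e-01 -3.45752171e-04]
stop [0.5814 0.6313] [-0.2566 -0.2423 -0.2405]
term [0.5924 0.6315] [-0.1372 -0.0846]
shoulder 2796 0.0976 [0.5307 0.5757 0.5827] [-0.1408 -0.0829]
up 3838 0.1231 [0.5169 0.5611 0.5706] [-0.1399 -0.0842]
cap 8382 0.1313 [0.5186 0.5434 0.5644] [-0.1396 -0.0844]
cap slope [-0.21878677 -0.012062    0.25109404]
```

```bash
cat >> rail.py <<'E'
def tilt(name,Xc,Yc,hw=.016):
    im,d,c=load(name);W=cloud(d,c);X,Y,z=railc(W,6.75)
    k=(abs(X-Xc)<.06)&(abs(Y-Yc)<hw)&(z>.03)&(z<.17)
    # profile along X: max z per 2mm
    for x0 in np.arange(Xc-.06,Xc+.06,.003):
        q=k&(X>=x0)&(X<x0+.003)
        if q.sum()>8: print(round((x0+.0015)*1e3,1),q.sum(),(np.percentile(z[q],[10,50,90])*1e3).round(1))
E
python3 -c "
from rail import *
tilt('w4',.545,-.112)"
```

```text
516.5 76 [122.3 123.  123.7]
519.5 89 [123.1 123.6 124.4]
522.5 93 [130.1 130.6 131.3]
525.5 416 [130.5 131.3 131.9]
528.5 443 [130.6 131.3 132. ]
531.5 439 [130.7 131.5 132.2]
534.5 451 [130.6 131.3 132. ]
537.5 468 [130.7 131.4 132.2]
540.5 467 [130.6 131.3 132. ]
543.5 482 [130.7 131.5 132.2]
546.5 486 [130.5 131.3 132. ]
549.5 502 [130.6 131.4 132.2]
552.5 511 [130.5 131.3 131.9]
555.5 518 [130.7 131.4 132.1]
558.5 525 [130.5 131.2 131.9]
561.5 548 [130.5 131.2 132. ]
564.5 842 [122.8 127.5 131.1]
567.5 500 [122.3 123.2 124. ]
570.5 1118 [ 97.2 113.  123.1]
573.5 347 [96.7 97.8 99.3]
576.5 375 [97.1 98.  99.6]
579.5 424 [96.4 97.7 99.2]
582.5 626 [45.  87.6 97.3]
585.5 266 [43.8 46.6 65.1]
588.5 265 [43.1 44.2 45.8]
591.5 204 [43.9 61.7 62.7]
594.5 266 [61.2 62.1 62.8]
597.5 269 [61.1 62.  62.9]
600.5 268 [61.2 62.1 62.9]
603.5 298 [61.3 62.2 63.1]
```

```bash
python3 -m crank '[[0,0,0.033,0],[0,0,0.033,0],[-0.007,0,0.013,0],[-0.007,0,0.013,0],[-0.007,0,0.013,0],[-0.007,0,0.013,0],[0,0,0,0],[0,0,0,0],[0,0,0,0],[0,0,0,0]]' 
python3 - <<'E'
from rail import *
shot("wrist","w5");tilt("w5",.545,-.112)
E
```

```text
time: 6.65
tool_pos: [0.5275, -0.0506, 0.0647]
ee_rot: [3.14, -0.005, 0.119]
wrist_force: [-3.0, 1.8, 8.2]
width: 0.0444
510.5 41 [103.  103.5 103.8]
513.5 93 [103.5 104.  104.8]
516.5 37 [111.3 111.7 112.1]
519.5 379 [111.8 112.5 113.2]
522.5 435 [112.  112.8 113.4]
525.5 437 [112.3 113.  113.6]
528.5 447 [112.4 113.  113.7]
531.5 441 [112.6 113.2 114. ]
534.5 487 [112.6 113.3 114. ]
537.5 462 [112.8 113.6 114.4]
540.5 503 [112.9 113.5 114.2]
543.5 1247 [113.4 167.7 169.7]
546.5 822 [113.2 114.3 169.3]
549.5 503 [113.3 114.1 114.7]
552.5 538 [113.3 114.  114.8]
555.5 542 [113.3 114.1 114.9]
558.5 894 [106.1 112.5 114.4]
561.5 498 [105.6 106.4 107.1]
564.5 880 [ 96.5 105.3 106.9]
567.5 675 [80.2 83.2 92.7]
570.5 381 [80.4 81.5 83. ]
573.5 386 [80.6 81.6 82.9]
576.5 389 [80.2 81.3 82.5]
579.5 626 [44.8 67.5 80.4]
582.5 271 [43.8 46.4 48.9]
585.5 270 [43.5 44.7 48.5]
588.5 265 [43.2 44.1 44.9]
591.5 282 [43.6 61.1 62.6]
594.5 353 [61.1 62.1 62.8]
597.5 354 [61.1 62.  62.9]
600.5 352 [61.1 62.1 63.1]
603.5 359 [61.3 62.1 63. ]
```

View pics/w5.png

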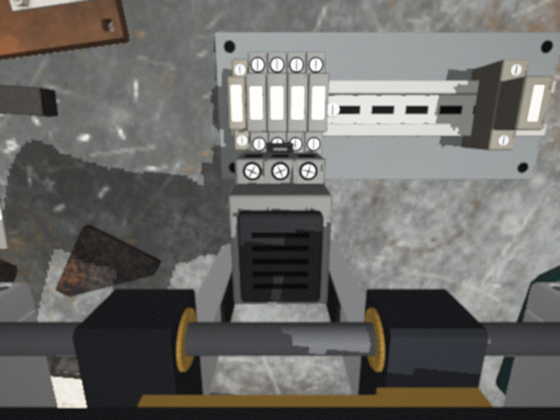

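```bash
python3 -m crank '[[0,0,-0.04,0],[0,0,-0.035,0],[0.025,0,0,0],[0,0,0.02,0],[0,0,0.02,0],[0,0,0.02,0],[-0.005,0,0.02,0],[-0.005,0,0.02,0],[0,0,0,0],[0,0,0,0]]' 
python3 - <<'E'
from rail import *
shot("wrist","w6");tilt("w6",.545,-.112)
E
```

```text
time: 7.95
tool_pos: [0.5294, -0.0505, 0.0595]
ee_rot: [3.14, -0.003, 0.119]
wrist_force: [-6.1, 1.3, 9.8]
width: 0.0452
516.5 95 [106.8 107.3 107.9]
519.5 379 [107.6 108.2 108.8]
522.5 400 [107.9 108.6 109.3]
525.5 429 [108.4 109.1 109.8]
528.5 438 [108.6 109.2 109.9]
531.5 439 [109.1 109.8 110.5]
534.5 447 [109.3 110.  110.6]
537.5 465 [109.8 110.5 111.2]
540.5 814 [110.2 111.2 166.5]
543.5 1976 [111.  166.4 167.3]
546.5 2987 [111.5 164.4 166.4]
549.5 529 [111.1 111.8 112.6]
552.5 528 [111.3 112.  112.7]
555.5 569 [111.5 112.3 113.1]
558.5 927 [104.4 109.4 112.4]
561.5 507 [104.2 105.  105.8]
564.5 803 [ 99.3 104.3 105.6]
567.5 950 [79.7 88.6 96.4]
570.5 385 [79.3 80.3 81.7]
573.5 397 [80.  81.  82.3]
576.5 405 [80.1 81.2 82.5]
579.5 525 [74.6 80.1 81.5]
582.5 534 [47.6 61.1 71.6]
585.5 278 [43.6 46.  48.6]
588.5 320 [43.4 44.6 49.4]
591.5 294 [44.  61.6 62.8]
594.5 366 [61.1 62.  62.9]
597.5 367 [61.  62.1 63.1]
600.5 370 [61.1 62.2 63.1]
603.5 372 [61.1 62.1 63.1]
```

View pics/w6.png

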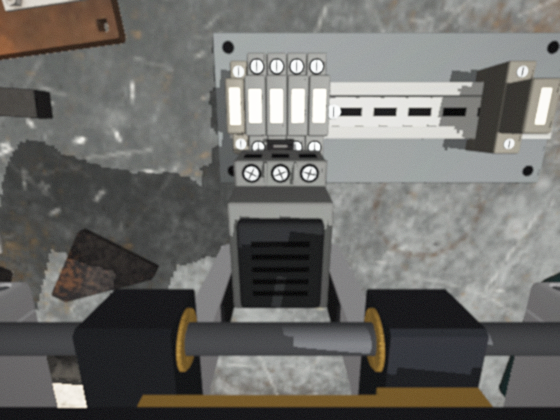

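```bash
python3 -m crank '[[-0.006,0,0.013,0],[-0.006,0,0.013,0],[-0.006,0,0.013,0],[-0.006,0,0.013,0],[-0.006,0,0.013,0],[0,0,0,0],[0,0,0,0],[0,0,0,0],[0,0,0,0],[0,0,0,0]]' 
python3 - <<'E'
from rail import *
shot("wrist","w7");tilt("w7",.545,-.112)
E
```

```text
time: 9.25
tool_pos: [0.5243, -0.0512, 0.0465]
ee_rot: [3.14, -0.005, 0.119]
wrist_force: [-4.7, 0.0, 8.4]
width: 0.045
507.5 175 [95.5 96.3 97. ]
510.5 344 [96.4 97.1 97.9]
513.5 364 [97.5 98.2 98.9]
516.5 380 [98.4 99.  99.7]
519.5 374 [ 99.3 100.  100.8]
522.5 425 [100.1 100.8 101.5]
525.5 404 [101.  101.9 102.6]
528.5 441 [102.  102.6 103.3]
531.5 2024 [103.6 163.2 164.8]
534.5 1132 [104.1 152.8 169.2]
537.5 2185 [105.4 153.8 169.6]
540.5 3151 [106.5 152.1 153.9]
543.5 819 [106.5 107.4 151.5]
546.5 1090 [101.3 105.4 107.4]
549.5 547 [ 99.8 100.6 101.6]
552.5 572 [100.7 101.4 102.2]
555.5 1009 [ 93.8  97.8 101.2]
558.5 885 [84.2 88.3 92.2]
561.5 608 [76.9 79.4 82.7]
564.5 428 [77.4 78.4 80.3]
567.5 461 [78.6 79.7 81.2]
570.5 470 [79.3 80.3 82. ]
573.5 577 [76.  79.3 80.7]
576.5 548 [67.  70.9 74.4]
579.5 502 [56.1 60.4 65.2]
582.5 356 [44.1 48.1 54.3]
585.5 348 [43.9 47.3 50.8]
588.5 354 [43.3 44.5 50.2]
591.5 419 [43.8 61.1 62.8]
594.5 421 [61.1 62.  62.9]
597.5 458 [61.3 62.1 63. ]
600.5 415 [61.2 62.2 63.1]
603.5 472 [61.4 62.1 63.1]
```

View pics/w7.png

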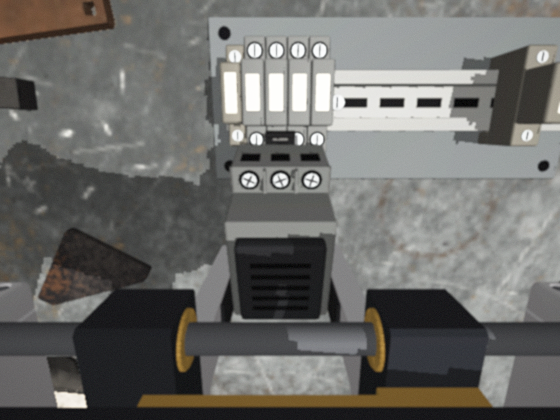

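```bash
python3 -m crank '[[-0.004,0,0.014,0],[0,0,0,0],[0,0,0,0],[-0.05,0,-0.1,0],[-0.05,0,-0.1,0],[0,0.096,0,0],[0,0.096,0,0],[0,0.096,0,0],[0,0.096,0,0],[0,0,0,0]]' 
python3 - <<'E'
from rail import *
from bench import robot
shot("wrist","w8")
o=robot.get_obs();print(o['tool_pos'],o['ee_rot'],np.abs(o['qvel']).max())
tilt("w8",.525,-.189)
shot("scene","s8")
im=cv2.imread("pics/s8.png");cv2.imwrite("pics/s8z.png",cv2.resize(im[120:280,220:380],None,fx=3.7,fy=3.7))
E
```

```text
time: 10.55
tool_pos: [0.5111, -0.1314, 0.08]
ee_rot: [-3.141, 0.001, 0.116]
wrist_force: [-0.8, -0.3, -3.1]
width: 0.0448
[ 0.5110056  -0.13037083  0.08008926] [-3.14069747e+00  7.63137569e-04  1.16698883e-01] 0.024634503965284462
484.5 198 [129.2 130.  130.6]
487.5 329 [130.2 130.9 131.6]
490.5 329 [131.3 132.1 132.8]
493.5 375 [132.3 132.9 133.6]
496.5 352 [133.4 134.1 134.9]
499.5 401 [134.3 135.  135.7]
502.5 409 [135.5 136.2 137. ]
505.5 416 [136.4 137.1 137.8]
508.5 447 [137.5 138.3 139. ]
511.5 443 [138.4 139.1 139.8]
514.5 509 [139.6 140.2 141. ]
517.5 495 [140.3 141.1 141.9]
520.5 587 [141.3 142.  142.7]
523.5 1120 [135.3 139.2 141.9]
526.5 511 [135.  135.8 136.5]
529.5 621 [135.8 136.5 137.3]
532.5 1047 [128.1 132.  135.4]
535.5 886 [119.5 123.4 126.8]
538.5 667 [112.4 115.3 118.4]
541.5 422 [112.7 113.9 115.5]
544.5 452 [114.3 115.3 116.9]
547.5 500 [115.  116.  117.4]
550.5 585 [112.5 115.1 116.6]
553.5 567 [104.6 108.2 111.1]
556.5 520 [ 95.3  99.  103.2]
559.5 377 [84.1 90.6 93.7]
562.5 181 [83.7 84.8 86.7]
565.5 182 [84.2 86.3 87.6]
```

View pics/w8.png

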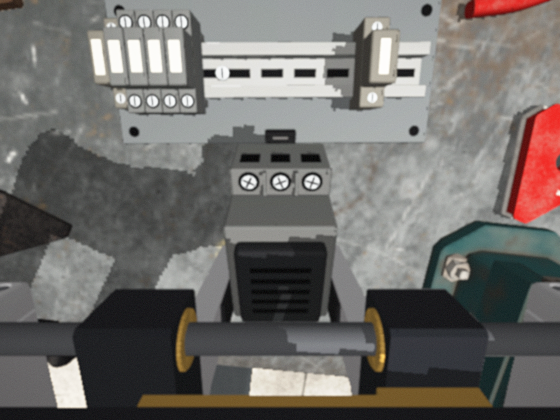

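View pics/s8z.png

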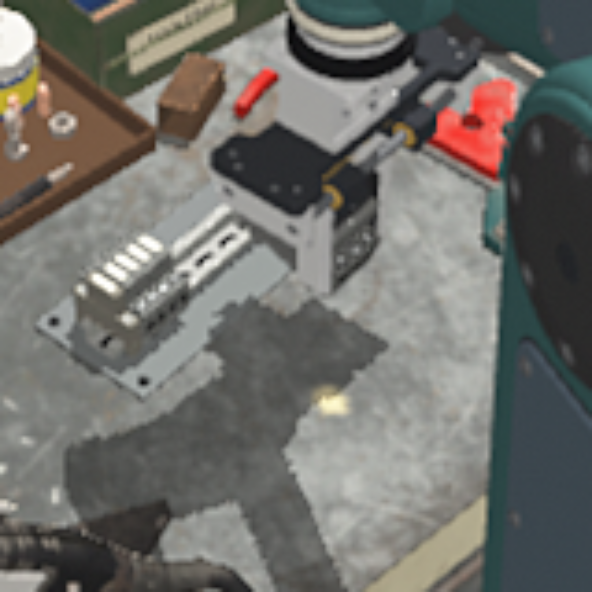

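```bash
cat > cfit.py <<'E'
from rail import *
from scipy.optimize import least_squares
PL=np.array([(-21,37),(21,37),(21,29),(27,29),(27,3),(39,3),(39,-20)],float)/1e3
def dist(p):
    best=np.full(len(p),9.)
    for a,b in zip(PL[:-1],PL[1:]):
        t=np.clip(((p-a)@(b-a))/((b-a)@(b-a)),0,1); q=a+t[:,None]*(b-a); best=np.minimum(best,np.linalg.norm(p-q,axis=1))
    return best
def cfit(name,Yc,g,ang=6.75,hw=.015,verbose=True,clip=None):
    im,d,c=load(name);W=cloud(d,c);X,Y,z=railc(W,ang)
    cx,cz,th=g
    k=(abs(X-cx)<.055)&(abs(Y-Yc)<hw)&(abs(z-cz)<.055)&np.isfinite(z)&(z>.03)
    p=np.c_[X[k],z[k]]
    for it in range(3):
        cs=lambda th:np.array([[np.cos(th),-np.sin(th)],[np.sin(th),np.cos(th)]])
        loc=(p-[cx,cz])@cs(th); keep=dist(loc)<(.006,.004,.002)[it]; 
        f=lambda v:dist((p[keep]-v[:2])@cs(v[2]))
        r=least_squares(f,[cx,cz,th],loss='soft_l1',f_scale=.0007); cx,cz,th=r.x
    res=np.median(f(r.x)); 
    print(f"centre X {cx*1e3:.2f} z {cz*1e3:.2f} tilt {np.degrees(th):.2f} n {keep.sum()} med.res {res*1e3:.2f} mm")
    l=lambda x,y:np.array([cx,cz])+cs(th)@np.array([x,y])
    print("lip corner",(l(-.0181,-.028)*1e3).round(2),"G(-22,.6)",(l(-.022,.0006)*1e3).round(2),"tongue tip top",(l(-.0138,-.0337)*1e3).round(2),"low -x corner",(l(-.039,-.037)*1e3).round(2),"foot nose",(l(.0147,-.037)*1e3).round(2))
    # lateral extents
    k=(abs(X-cx)<.06)&(abs(Y-Yc)<.035)&(z>cz+.005)&(z<cz+.05)
    L=(np.stack([X,z],-1)-[cx,cz])@cs(th)
    q=k&(L[...,1]>.034)&(L[...,1]<.04); A=[]
    print("cap Y",np.percentile(Y[q],[1,99]).round(4))
    q=(abs(L[...,0]-.034)<.005)&(L[...,1]>-.001)&(L[...,1]<.007)&(abs(Y-Yc)<.04); print("shoulder Y",np.percentile(Y[q],[1,99]).round(4))
    return cx,cz,th
E
python3 - <<'E'
from cfit import *
print("check level"); cfit("w4",-.112,(.5435,.094,0.))
cfit("w8",-.189,(.513,.1,.32))
E
```

```text
check level
centre X 543.40 z 94.32 tilt 0.13 n 9601 med.res 0.36 mm
lip corner [525.37  66.28] G(-22,.6) [521.4   94.87] tongue tip top [529.68  60.59] low -x corner [504.49  57.23] foot nose [558.19  57.35]
cap Y [-0.1407 -0.0821]
shoulder Y [-0.1332 -0.0892]
centre X 514.50 z 101.08 tilt 19.03 n 12322 med.res 0.30 mm
lip corner [506.52  68.7 ] G(-22,.6) [493.51  94.47] tongue tip top [512.44  64.72] low -x corner [489.7   53.38] foot nose [540.46  70.89]
cap Y [-0.2204 -0.1596]
shoulder Y [-0.2127 -0.1687]
```

```bash
python3 -m crank '[[0.0612,-0.0014,0.0347,0],[0.0612,-0.0014,0.0347,0],[0.0612,-0.0014,0.0347,0],[0.0612,-0.0014,0.0347,0],[0.0612,-0.0014,0.0347,0],[0.0612,-0.0014,0.0347,0],[0,0,0,0],[0,0,0,0],[0,0,0,0],[0,0,0,0]]' 
python3 - <<'E'
from cfit import *
from bench import robot
shot("wrist","w9")
o=robot.get_obs();print(o['tool_pos'],o['ee_rot'],np.abs(o['qvel']).max())
cfit("w9",-.189,(.588,.0595,.332))
im,d,c=load("w9");W=cloud(d,c);X,Y,z=railc(W,6.75)
m=(Y>-.235)&(Y<-.14)&(abs(X-.605)<.04)&(z>.012)&(z<.024)
for a,b in ((-.233,-.218),(-.16,-.143)):
    k=m&(Y>a)&(Y<b); print(a,k.sum(),np.percentile(X[k],[1,3,97,99]).round(4),np.median(z[k]).round(4))
E
```

```text
time: 11.9
tool_pos: [0.5838, -0.1194, 0.0394]
ee_rot: [3.141, -0.001, 0.118]
wrist_force: [0.3, -0.4, -2.5]
width: 0.0449
[ 0.58379717 -0.11943323  0.03935695] [ 3.14128724e+00 -5.41266533e-04  1.18231762e-01] 0.0018566410760216135
centre X 588.00 z 60.46 tilt 19.09 n 12309 med.res 0.30 mm
lip corner [580.05  28.08] G(-22,.6) [567.02  53.84] tongue tip top [585.98  24.1 ] low -x corner [563.25  12.74] foot nose [613.99  30.3 ]
cap Y [-0.2179 -0.1575]
shoulder Y [-0.2093 -0.1652]
-0.233 581 [0.5894 0.5897 0.6236 0.6237] 0.018
-0.16 535 [0.5895 0.5899 0.6237 0.6238] 0.0181
```

View pics/w9.png

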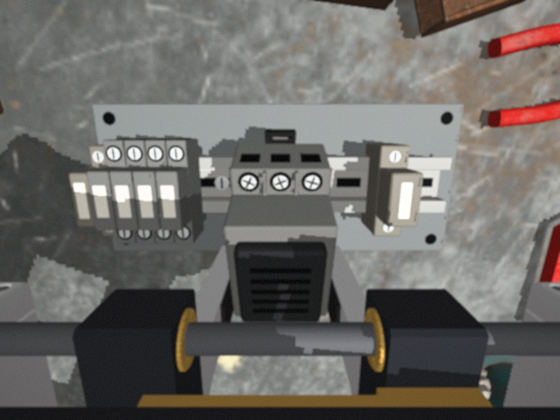

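```bash
python3 -m crank '[[0,0,0.0155,0],[0,0,0.0155,0],[0,0,0.0155,0],[0,0,0,0],[0.01,0,0,0],[0.01,0,0,0],[0.01,0,0,0],[0.01,0,0,0],[0.006,0,0,0],[0,0,0,0]]' 
python3 - <<'E'
from cfit import *
from bench import robot
shot("wrist","w10")
o=robot.get_obs();print(o['tool_pos'],o['wrist_force'],np.abs(o['qvel']).max())
cfit("w10",-.187,(.597,.051,.332))
E
```

```text
time: 13.2
tool_pos: [0.5921, -0.1183, 0.0292]
ee_rot: [-3.141, 0.002, 0.118]
wrist_force: [-2.8, -0.5, -3.3]
width: 0.045
[ 0.59207335 -0.11827239  0.02923692] [-3.01172038 -0.18523573 -2.51119874] 0.0021452920507876072
centre X 596.40 z 50.22 tilt 18.87 n 12303 med.res 0.30 mm
lip corner [588.33  17.87] G(-22,.6) [575.39  43.67] tongue tip top [594.24  13.87] low -x corner [571.47   2.59] foot nose [622.28  19.96]
cap Y [-0.2176 -0.1563]
shoulder Y [-0.209 -0.165]
```

View pics/w10.png

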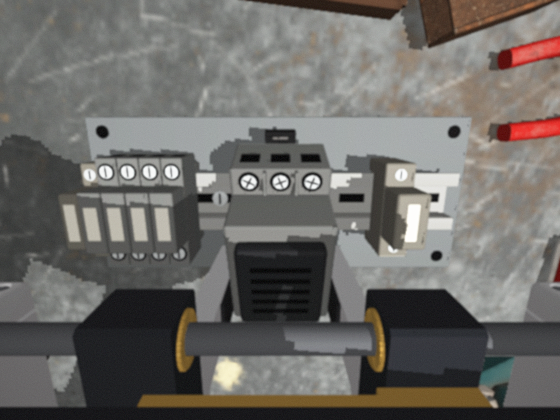

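```bash
python3 -m crank '[[0,0,-0.003,0],[0.004,0,0,0],[0.005,0,0,0],[0,0,0,0],[0,0,0,0],[0,0,0,0],[0,0,0,0],[0,0,0,0],[0,0,0,0],[0,0,0,0]]' 
python3 - <<'E'
from cfit import *
from bench import robot
shot("wrist","w11")
o=robot.get_obs();print(o['tool_pos'],o['wrist_force'],np.abs(o['qvel']).max())
cfit("w11",-.187,(.597,.051,.332))
im,d,c=load("w11");W=cloud(d,c);X,Y,z=railc(W,6.75)
m=(Y>-.235)&(Y<-.14)&(abs(X-.605)<.04)&(z>.012)&(z<.024)
for a,b in ((-.233,-.218),(-.16,-.143)):
    k=m&(Y>a)&(Y<b); print(a,k.sum(),np.percentile(X[k],[1,3,97,99]).round(4),np.median(z[k]).round(4))
E
```

```text
time: 14.5
tool_pos: [0.5922, -0.1182, 0.0294]
ee_rot: [-3.141, 0.006, 0.118]
wrist_force: [-7.4, -1.4, -2.6]
width: 0.045
[ 0.59222236 -0.11820336  0.02946053] [-7.89808902 -0.62285737 -0.7057482 ] 0.0010499780374812434
centre X 596.60 z 50.34 tilt 18.61 n 12294 med.res 0.30 mm
lip corner [588.38  18.03] G(-22,.6) [575.56  43.89] tongue tip top [594.28  14.  ] low -x corner [571.45   2.83] foot nose [622.34  19.96]
cap Y [-0.2178 -0.1562]
shoulder Y [-0.2091 -0.1649]
-0.233 615 [0.5889 0.5895 0.6236 0.6238] 0.018
-0.16 538 [0.5889 0.5896 0.6237 0.6238] 0.0181
```

```bash
python3 -m crank '[[0,0,0,0],[0,0,0,0],[0,0,0,0],[0,0,0,0],[0,0,0,0],[0,0,-0.1,0],[0,0,-0.2,0],[0,0,-0.2,0],[0,0,0,0],[0,0,0,0]]' -0.24
python3 - <<'E'
from cfit import *
from bench import robot
shot("wrist","w12")
o=robot.get_obs();print(o['tool_pos'],o['wrist_force'],np.abs(o['qvel']).max())
cfit("w12",-.187,(.6,.05,.2))
E
```

```text
time: 15.8
tool_pos: [0.5943, -0.1178, 0.1292]
ee_rot: [-3.141, 0.001, 0.118]
wrist_force: [-0.2, 0.4, 0.3]
width: 0.0586
[ 0.59379568 -0.11771924  0.12827093] [-0.35419238 -0.95365155  0.29167682] 0.01229596393209445
centre X 600.13 z 48.78 tilt 11.58 n 3947 med.res 0.33 mm
lip corner [588.02  17.72] G(-22,.6) [578.46  44.95] tongue tip top [593.38  13.  ] low -x corner [569.35   4.71] foot nose [621.96  15.48]
cap Y [-0.2046 -0.1697]
shoulder Y [-0.2096 -0.1651]
```

View pics/w12.png

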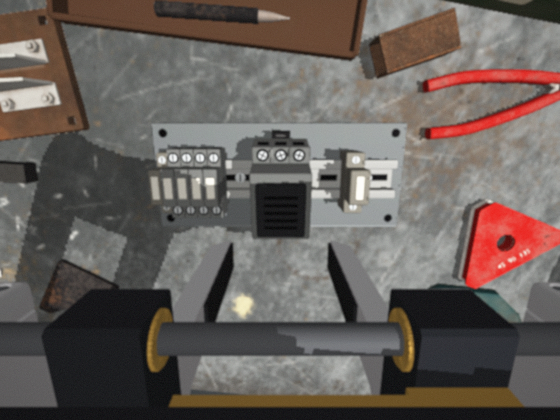

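```bash
python3 -m crank '[[0.1,0,0,0],[0.1,0,0,0],[0.095,0.003,0,0],[0,0,0,0],[0,0,0.1,0],[0,0,0.1,0],[0,0,0.08,0],[0,0,0.02,0],[0,0,0.02,0],[0,0,0.02,0]]' 1
python3 - <<'E'
from bench import robot
o=robot.get_obs();print(o['tool_pos'],o['wrist_force'],o['width'])
E
```

```text
time: 17.1
tool_pos: [0.6557, -0.1119, 0.0647]
ee_rot: [3.14, -0.006, 0.119]
wrist_force: [3.3, 0.4, 6.3]
width: 0.0004
[ 0.65567243 -0.1118745   0.06465288] [3.32594654 0.40480972 6.25669512] 0.00041978983085619765
```

```bash
python3 -m crank '[[0,0,0.015,0],[0,0,0.015,0],[0,0,0.015,0],[0,0,0.01,0],[0,0,0,0],[0,0,0,0],[0,0,0,0],[0,0,0,0],[0,0,0,0],[0,0,0,0]]' 1
python3 - <<'E'
from bench import robot
from h import *
o=robot.get_obs();print(o['tool_pos'],o['wrist_force'],o['width'])
shot("scene","s13");im=cv2.imread("pics/s13.png");cv2.imwrite("pics/s13z.png",cv2.resize(im[120:280,220:380],None,fx=3.7,fy=3.7))
E
```

```text
time: 18.35
tool_pos: [0.6598, -0.1116, 0.0576]
ee_rot: [3.138, -0.017, 0.119]
wrist_force: [7.1, 1.4, 9.5]
width: 0.0005
[ 0.65978871 -0.11164191  0.05757575] [7.08499505 1.38739767 9.51688554] 0.0005233416065084186
```

View pics/s13z.png

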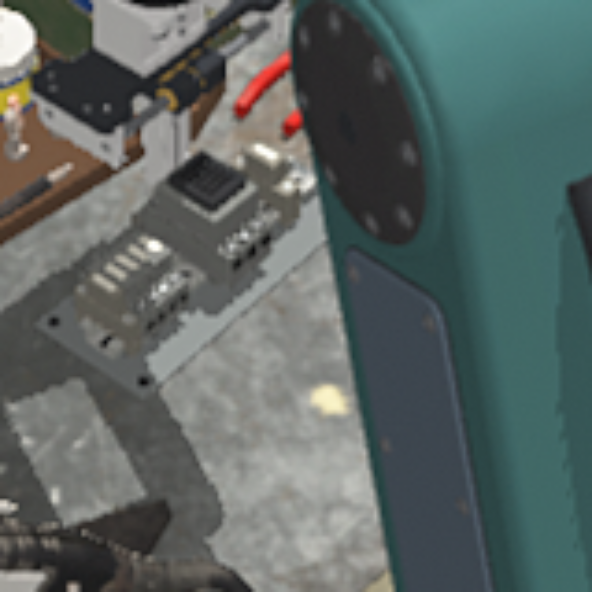

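```bash
python3 -m crank '[[0.015,0,0.02,0],[0,0,0.01,0],[0,0,0.01,0],[0,0,0,0],[0,0,0,0],[0,0,-0.1,0],[0,0,-0.1,0],[-0.1,0,-0.15,0],[-0.1,0,-0.15,0],[-0.05,0,0,0]]' 1
python3 - <<'E'
from cfit import *
from bench import robot
shot("wrist","w14")
o=robot.get_obs();print(o['tool_pos'],o['wrist_force'],np.abs(o['qvel']).max())
cfit("w14",-.187,(.606,.046,.02))
E
```

```text
time: 19.65
tool_pos: [0.6072, -0.1178, 0.146]
ee_rot: [3.139, -0.004, 0.118]
wrist_force: [0.6, 0.5, -0.5]
width: 0.0005
[ 0.60545904 -0.11763148  0.14388711] [-0.74151458  0.77936621 -0.29455651] 0.04951932810119874
centre X 605.55 z 46.11 tilt 0.44 n 3013 med.res 0.39 mm
lip corner [587.67  17.97] G(-22,.6) [583.55  46.54] tongue tip top [592.01  12.3 ] low -x corner [566.83   8.81] foot nose [620.53   9.22]
cap Y [-0.2052 -0.1701]
shoulder Y [-0.2098 -0.1652]
```

View pics/w14.png

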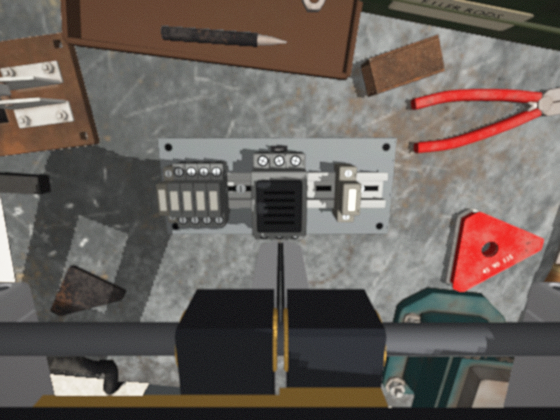

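```bash
python3 -m crank '[[0,0,0,0],[0,0,0,0],[0,0.1,0,0],[0,0.15,0,0],[0.04,0.15,0,0],[0.04,0.1,0,0],[0,0,0,0],[0,0,0,0],[0,0,0,0],[0,0,0,0]]' 1
python3 -c "
from rail import *
from bench import robot
shot('wrist','w15')
plan((.6360,-.2127,.033),.118,5)
o=robot.get_obs();print(o['tool_pos'])
im,d,c=load('w15');W=cloud(d,c);X,Y,z=railc(W,6.75)
k=(abs(X-.605)<.04)&(Y<-.22)&(Y>-.30)&(z>.025)&(z<.07); print('stop',np.percentile(X[k],[1,99]).round(4),np.percentile(Y[k],[1,99]).round(4))
"
```

```text
time: 20.95
tool_pos: [0.6344, -0.2139, 0.1436]
ee_rot: [3.141, -0.0, 0.119]
wrist_force: [-0.1, 0.6, -0.1]
width: 0.0004
turn total 0.0009 shift total [ 0.0084 -0.0052  0.5528] per row [ 0.0017 -0.001   0.1106] len/row mm 22.114495166268455
[ 0.6344544  -0.21392362  0.1435549 ]
stop [0.5815 0.6327] [-0.2575 -0.2416]
```

View pics/w15.png

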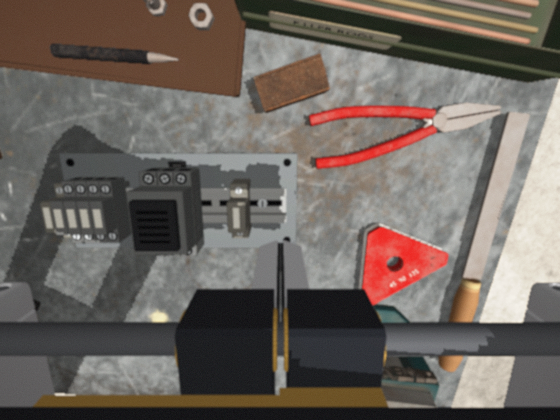

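```bash
python3 -m crank '[[0.0017,0,0.11,0],[0.0017,0,0.11,0],[0.0017,0,0.11,0],[0.0017,0,0.11,0],[0.0017,0,0.11,0],[0,0,0,0],[0,-0.03,0,0],[0,-0.03,0,0],[0,-0.02,0,0],[0,-0.02,0,0]]' 1; python3 -m crank '[[0,-0.03,0,0],[0,-0.03,0,0],[0,-0.03,0,0],[0,-0.03,0,0],[0,-0.03,0,0],[0,-0.03,0,0],[0,-0.03,0,0],[0,-0.03,0,0],[0,-0.02,0,0],[0,0,0,0]]' 1
python3 -c "
from rail import *
from bench import robot
o=robot.get_obs();p=o['tool_pos'];print(p,o['wrist_force'],railc(p[None],6.75))"
```

```text
time: 22.25
tool_pos: [0.6344, -0.1951, 0.0343]
ee_rot: [3.139, -0.002, 0.119]
wrist_force: [1.1, -2.7, 0.6]
width: 0.0002
time: 23.5
tool_pos: [0.6274, -0.142, 0.0331]
ee_rot: [-3.14, 0.0, 0.119]
wrist_force: [1.1, -1.5, 1.5]
width: 0.0005
[ 0.62742143 -0.14197333  0.03306336] [ 1.08014962 -1.5056348   1.51383515] (array([0.60638525]), array([-0.21473472]), array([0.03306336]))
```

```bash
python3 -m crank '[[0,-0.01,0,0],[0,-0.01,0,0],[0,-0.01,0,0],[0,-0.01,0,0],[0,0,0,0],[0,0,0,0],[0,0,0,0],[0,0,0,0],[0,0,0,0],[0,0,0,0]]' 1
python3 -c "
from rail import *
from bench import robot
o=robot.get_obs();p=o['tool_pos'];print(p,o['wrist_force'],railc(p[None],6.75))"
```

```text
time: 24.75
tool_pos: [0.6269, -0.1384, 0.0331]
ee_rot: [3.136, -0.0, 0.117]
wrist_force: [2.1, -10.4, -1.0]
width: 0.0004
[ 0.62694505 -0.13837776  0.03310292] [  2.10167877 -10.433778    -0.98821797] (array([0.6063348]), array([-0.21110808]), array([0.03310292]))
```

```bash
python3 -m crank '[[0,-0.01,0,0],[0,-0.01,0,0],[0,0,0,0],[0,0,0,0],[0,0,0,0],[0,0,0,0],[0,0.05,0,0],[0,0.1,0,0],[0,0.05,-0.15,0],[0,0.05,-0.3,0]]' 1
python3 -m crank '[[-0.05,0,-0.25,0],[-0.15,-0.15,0,0],[-0.15,-0.2,0,0],[-0.1,-0.2,0,0],[0,0,0,0],[0,0,0,0],[0,0,0,0],[0,0,0,0],[0,0,0,0],[0,0,0,0]]' 1
python3 - <<'E'
from cfit import *
from bench import robot
shot("wrist","w16")
o=robot.get_obs();p=o['tool_pos'];print(p,o['wrist_force'],railc(p[None],6.75))
im,d,c=load("w16");W=cloud(d,c);X,Y,z=railc(W,6.75)
k=(abs(X-.606)<.04)&(Y<-.185)&(Y>-.24)&(z>.03)&(z<.07); print('stop',np.percentile(X[k],[1,99]).round(4),np.percentile(Y[k],[1,50,99]).round(4))
k=(abs(X-.606)<.012)&(Y<-.18)&(Y>-.24)&(z>.055)&(z<.065); print('stop top',np.percentile(Y[k],[1,99]).round(4))
k=(abs(X-.606)<.012)&(Y>-.15)&(Y<-.08)&(z>.055)&(z<.066); print('term top',np.percentile(Y[k],[1,99]).round(4))
cfit("w16",-.160,(.606,.046,.0))
E
```

```text
time: 26.0
tool_pos: [0.6295, -0.1798, 0.1193]
ee_rot: [-3.136, 0.009, 0.119]
wrist_force: [0.3, -0.8, 0.9]
width: 0.0006
time: 27.25
tool_pos: [0.5299, -0.0823, 0.1731]
ee_rot: [-3.142, 0.0, 0.118]
wrist_force: [-0.8, -0.5, 0.1]
width: 0.0006
[ 0.5298515  -0.08218317  0.17315066] [-0.33974029 -0.41442957  0.31599855] (array([0.51651921]), array([-0.14389088]), array([0.17315066]))
stop [0.5815 0.632 ] [-0.1986 -0.1922 -0.1851]
stop top [-0.1986 -0.1849]
term top [-0.1368 -0.0847]
centre X 604.83 z 46.14 tilt 0.45 n 2589 med.res 0.47 mm
lip corner [586.95  18.  ] G(-22,.6) [582.83  46.57] tongue tip top [591.3   12.33] low -x corner [566.13   8.84] foot nose [619.82   9.26]
cap Y [-0.1777 -0.1429]
shoulder Y [-0.1824 -0.1385]
```

View pics/w16.png

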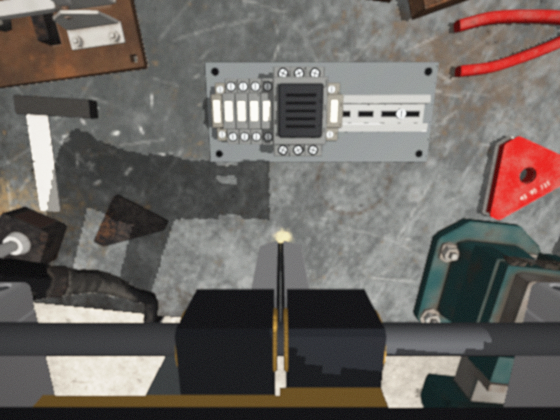

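```bash
python3 - <<'E'
from fit import *
from rail import railc
im,d,c=load("w16");W=cloud(d,c);X,Y,z=railc(W,6.75)
R=lambda m:(lambda r:(np.round(r[0],4),np.round(r[1],4),round(r[2],2)))(cv2.minAreaRect(np.c_[X[m],Y[m]].astype(np.float32)))
b=(abs(X-.605)<.05)&(abs(Y+.16)<.025)
print("cap",R(b&(z>.087)&(z<.1)))
for lo,hi,n in ((.043,.055,'shoulders'),):
    m=(abs(X-.605)<.05)&(abs(Y+.16)<.019)&(z>lo)&(z<hi); print(n,np.percentile(X[m],[.5,99.5]).round(4),[np.median(z[m&(X<.59)]),np.median(z[m&(X>.62)])])
m=(Y<-.21)&(Y>-.25)&(abs(X-.605)<.03)&(z>.013)&(z<.023);print("rail",np.percentile(X[m],[1,99]).round(4))
m=(Y<-.08)&(Y>-.13)&(abs(X-.605)<.04)&(z>.03);print("term",np.percentile(X[m],[.5,99.5]).round(4))
cv2.imwrite("pics/w16z.png",cv2.resize(im[55:170,200:440],None,fx=3.3,fy=3.3,interpolation=cv2.INTER_CUBIC))
E
```

```text
cap (array([0., 0.]), array([0., 0.]), 0.0)
shoulders [0.5671 0.6441] [np.float64(0.04961033926019853), np.float64(0.049562797450455526)]
rail [0.5896 0.624 ]
term [0.5779 0.6349]
```

View pics/w16z.png

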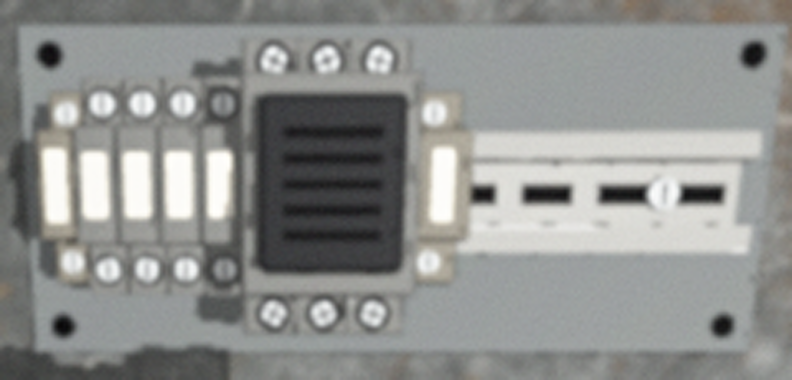

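```bash
python3 - <<'E'
from rail import *
for n,Xe,Yc,a,z0 in (("w3",.4925,-.1320,-5.7,0),("w14",.6445,-.1875,6.75,.009),("w12",.635,-.1875,6.75,.009)):
    im,d,c=load(n);W=cloud(d,c);X,Y,z=railc(W,a)
    if n=="w3": Xe=(.4535*np.cos(np.radians(a))-.1276*np.sin(np.radians(a)))+.039; Yc=-.4535*np.sin(np.radians(a))-.1276*np.cos(np.radians(a))
    m=(abs(Y-Yc)<.006)&(X>Xe-.004)&(X<Xe+.02)&(z-z0>.005)&(z-z0<.036)
    print(n,m.sum(),((np.percentile(X[m],[50,95,99])-Xe)*1e3).round(2) if m.sum() else '',np.median(z[m])-z0)
E
```

```text
w3 261 [0.69 4.32 4.37] 0.007528134036716011
w14 103 [1.77 4.7  4.73] 0.0074528001412698195
w12 174 [ 9.69 14.64 14.65] 0.01912797365537148
```

```bash
python3 -c "
from bench import robot
print(robot.close_job())"
```

```text
the job is handed in; nothing more can be done
None
```

The contactor is clipped onto the rail, the end stop is pushed up so everything stands side by side, and the job is handed in at about 27 s of the 51 s allowed.

I gripped the contactor near its lip end and pressed its foot end on the terminal shoulders, which tilted it about 19° in the jaws. I then hooked the lip under the rail edge nearer the robot, let go, and pressed the foot end down with closed fingers until it snapped. Last, I pushed the end stop's outer face until the force rose to 10 N, pushed a little further, and backed clear.

| Last check (wrist camera) | Measured | Limit |
|---|---|---|
| Seat height above rail top | about 0.1 mm | 2 mm |
| Seat off the rail centre line | 1.0 mm from the shoulder edges, about 1.7 mm from the profile fit | 3 mm |
| Tilt | 0° from the shoulder heights, 0.45° (0.008 rad) from the profile fit | 0.06 rad |
| Stop face from the terminals | about 48 mm from the stop's near edge in the picture, about 45 mm from the stop's outer face and the pushing force | 49.5 mm |
| Foot tab from home | about 0.35 mm, after the snap and before the slide | 1.2 mm |

- **Disagreement:** the two figures for the stop face differ by about 3 mm. The near-edge reading is probably cut short by the contactor hiding part of the stop, so I trust the 45 mm more.
- **Not measured:** the squareness rectangle fit returned nothing, so squareness was judged only by eye in the last picture. I did not see the foot again after the slide, because the view from there hides the tab.
- **Bystanders:** I never touched the pliers, square or gusset, though I did not measure their positions at the end.

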